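Stand an angle bracket between two step blocks

TASK

The aluminium angle bracket is lying on its long leg. First tip it up onto its short leg on the bench and let go, so that it stands there by itself; then pick it up again and stand it on the slotted plate midway between the two blue step blocks, short leg down, with its upright long leg in line with the two blocks (the foot may point either way). Leave the other things on the bench where they are.

Things in the scene. Friction and masses are not known exactly. Their poses are not given: they have to be found in the camera images.
- bracket_center (a point): loose L-shaped aluminium angle bracket, 0.35 kg: two flat legs 60 mm wide, 10 mm thick, at a right angle; long leg 110 mm, short leg 80 mm from the outer corner. At the start the long leg lies flat on the bench. This point: mid-width, 35 mm from each leg's outer face, inside the gusset web. x: along the long leg, away from the corner; z: along the short leg, away from the corner; y: across the width
- bracket_web (a point): middle of the sloping edge of the bracket's triangular gusset web, 40 mm from each leg's outer face. The web is 12 mm thick, fills the inner corner at mid-width and reaches along each leg to 70 mm from the outer corner. Same axes as bracket_center
- bracket_leg (a point): centre of the bracket's long leg: mid-width, 55 mm along it from the outer corner, 5 mm inside its outer face; same axes as bracket_center. With the bracket standing on its short leg, x points up, the foot runs along the level z, and this point is 55 mm above the support, in the middle of the upright leg
- plate: fixed dark steel plate with three black slots (drawn only: its top is flat), 240 mm (x) by 340 mm (y), 22 mm thick, lying on the bench. Origin: centre of its underside; z up
- between (a point): point on the plate's top exactly midway between the two fixed blue stair-shaped step blocks. y: along the line joining the blocks, x: level across it, z up. The blocks' centres lie 80 mm either side along y; each is 30 mm thick in y (130 mm clear between them), 64 mm long in x and 76 mm high with a bolt end 8 mm higher
- nut: brass round nut, 30 mm across, 20 mm high, loose on the slotted plate beside the step blocks; a bystander. Origin: centre of its underside
- oil_bottle: yellow oil bottle with a red cap, 60 mm across, 160 mm high; a bystander. Origin: centre of its underside
- jar: white jar with a black lid, 68 mm across, 75 mm high; a bystander. Origin: centre of its underside
- bar_stub: upright stub of round steel bar, 44 mm across, 90 mm high; a bystander. Origin: centre of its underside
- bearing: dark steel bearing ring lying flat, 52 mm across, 16 mm high; a bystander. Origin: centre of its underside
- chuck_key: T-shaped chuck key lying flat, 120 mm long with a 140 mm cross bar, 20 mm high; a bystander. Origin: underside, near the square end of its shank; x runs along the shank towards the cross bar
- brush: hand brush lying flat, roughly 200 mm long; a bystander. Origin: on its underside; x runs along it
Not all that is in view belongs to the job. There is more than one size of the part that bears bracket_center; the job needs the middle-sized.

How it is judged:
By the outcome, as a careful person would: the job done as asked, in the order asked, and still so for the second after the job is handed in, with the robot touching nothing.
It also fails if it takes over 64 s, if anything falls off the work surface, if the arm or the gripper's body presses on something with over 40 N, if the wrist force passes 120 N, or if a joint passes its speed limit or range.

ROBOT

A 7-joint arm with a two-finger parallel gripper is mounted at the origin on the work surface. World frame = base frame: x ahead of the robot, y to its left, z up, the work surface at z = 0. Lengths are in mm, angles in rad, forces in N, time in s.
With the tool pointing down it reaches from about 400 to 875 mm from the base axis. Payload 4.4 kg.
Tool frame: the origin (TCP) lies at the very end of the fingers, on their centre line; the grasp point (between the pads) lies behind it (ctrl.hold_point_z is the z of the grasp point in the tool frame, in mm); z points along the fingers, y is the direction in which the jaws open and shut (so a half turn about z gives the same grasp; the last joint's range is limited). The gripper opens to 85 mm and grips with 20 to 120 N. Pads are 22 mm wide; open, the fingers measure 114 mm over their backs; the gripper's body (76 mm by 85 mm) begins 54 mm behind the grasp point. The pads swing forward as they close: fully open they stand 13 mm farther back than shut.
Start: joints at [1.253, 0.628, 0.038, 1.517, -0.027, 0.996, -0.02], TCP at [161.973, -629.51, 231.313] pointing down, gripper open.
Joint ranges: [-3.06, 3.06], [-0.37, 2.12], [-1.25, 1.32], [0.18, 2.47], [-1.1, 4.24], [0.23, 1.98], [-2.94, 2.94]. Speed limits (rad/s): [2.57, 2.57, 3.14, 3.14, 3.14, 3.14, 3.14].

INTERFACE

Orientations are given as [roll, pitch, yaw] about the fixed x, y, z axes, in that order (R = Rz(yaw) Ry(pitch) Rx(roll)).
In Python, from cell import ctrl, vision gives the robot as it stands.
- The arm moves only by the shell command python3 -m crank 'ROWS' [OPENING]. ROWS is JSON, a list of rows, each an object of numbers: "x", "y", "z": the shift along the tool's x, y, z in cm; "spin": the turn about the tool's z in rad. A call has 1 to 5 rows; each row shifts and turns the commanded pose from where the row before left it, along the tool's axes as they then stand; what a row does not reach is not made up. A row lasts 1/10 s, in which the tool goes at most 50 mm and 8.59 degrees, less where a joint would pass 70% of its speed; a pose out of reach is approached as far as the arm can. A call is refused whole if a number of a shift passes 5 or a number of a turn 0.15, either way. A call with a gripper value outside its range is refused whole. OPENING is the opening in per cent of the stroke, from 0 (shut) to 100 (fully open), set as the call begins (- or left out, the last holds). The fingers move at their own pace and stop on an object; the grip force is fixed at half the most. Time passes only in rows, so rows that do not move let the fingers close. It gives the time, the measured TCP pose, the force and the opening at its end, in the units of the state.
- ctrl.read_state(): the state, without advancing time (a new reading comes with each control period).
- vision.get_image(name): name is "scene" or "top" or "wrist"; returns the picture (400x640x3 uint8, blue, green, red); there is no depth.
- vision.calibration(name): a dict with "vfov" (degrees; the focal length in pixels is half the picture's height over the tangent of half this angle, whatever the lens; pixels are square), "cx", "cy" (the principal point, pixels), "eye" and "rotation" of the camera in the world. Camera axes: x right, y up, looking along -z (the intrinsics and any distortion apply to the point x, -y, -z); pixel columns grow to the right and rows downward; lengths in mm; the calibration is good to about 2 mm. A picture is of the moment at which its call begins: read the wrist's pose just before it. calibration takes no time and is no camera call; for the wrist camera it gives the pose at the moment of the call.
- ctrl.finish_job(): hands the job in, once; it reports no verdict.
Trained networks look in the newest picture that a camera, given by its name, has taken for a name from the list of things; names that differ only in an ending like _2 or _b are one class to them, and where a whole thing is asked for, a point or a joint stands for the part that bears it (a point fixed in the world has none). Each returns a list of dicts, best first, with "score" (0 to 1); they miss things now and then, are a little off and sometimes report something else, mostly with a low value. They report only what shows in the picture. A call takes as long as a camera call. They do not tell look-alikes from the thing itself.
- vision.boxes_of(name, camera): "extent" ([left, top, right, bottom] in pixels, round what is visible of it).
- vision.regions_of(name, camera): "mask" (400x640 bool, what is visible of it) and "extent" ([left, top, right, bottom] in pixels, round what is visible of it).
- vision.place_of(name, camera): "point" ([column, row] in pixels: a listed point, or the origin of a listed thing).
The state is a dict: "clock": time; "qpos": joint angles; "qd": joint speeds; "tau": joint torques, N m; "eef_pos": TCP position; "tool_rot": TCP orientation; "force": force on the tool from outside, world axes, zero at the start; "torque": the same for the moment, N m; "width": finger opening in mm.
Only numpy, scipy, OpenCV 4.12 (cv2) and the standard library are available. Lean on these libraries where they do the work, as an engineer would, in place of code of your own. Each camera call takes 0.05 s, during which the arm holds its last target.

## Working session

There is one attempt and no reset: what is moved stays moved. The work goes in short steps, Python scripts to look and compute and a shell command to move; the robot and the scene stay as the last step left them, time stands still between calls to the robot, and variables do not carry over. Pictures are saved under pics/ and viewed, and the job is handed in when it is done.

```bash
ls; mkdir -p pics; python3 - <<'E'
from cell import ctrl, vision
import cv2
print(ctrl.read_state(), ctrl.hold_point_z)
for n in("scene","top","wrist"):
    cv2.imwrite(f"pics/{n}0.png",vision.get_image(n)); print(n,vision.calibration(n))
E
```

```text
pics
{'clock': 0.0, 'qpos': array([ 1.25321171,  0.62929478,  0.03843514,  1.5183993 , -0.02701601,
        0.99632166, -0.01999238]), 'qd': array([ 2.16794706e-03, -8.14925290e-04,  2.28807458e-04, -2.36298945e-03,
       -5.01462381e-04,  9.06896877e-05, -3.73183365e-04]), 'tau': array([-3.63999670e-04, -5.63410485e+01,  1.22645460e+00, -1.93440682e+01,
        1.10993240e-02,  1.05964343e-02,  4.96784438e-06]), 'eef_pos': array([ 161.81118449, -628.87047304,  230.41224221]), 'tool_rot': array([-3.13968712e+00,  5.88800309e-06,  2.51788333e-01]), 'force': array([-0.08004817,  0.5898833 , -0.45169879]), 'torque': array([ 0.00319437, -0.07680602, -0.02085742]), 'width': 85.41666440194572} -18.700000000000003
scene {'vfov': 57.95494355842749, 'cx': 316.45373801125385, 'cy': 206.93158512278535, 'eye': array([1192.00347289,  324.6478235 ,  609.41759916]), 'rotation': array([0.95499045, 0.01510327, 2.06528594])}
top {'vfov': 50.52984472787862, 'cx': 315.8128842867071, 'cy': 199.66071857217094, 'eye': array([ 335.54768673,  -75.59084275, 1241.58567445]), 'rotation': array([ 0.15013755,  0.0350613 , -1.58836487])}
wrist {'vfov': 66.11163954546974, 'cx': 317.3882903031995, 'cy': 198.22371427725403, 'eye': array([ 233.32386323, -611.67310612,  373.45433311]), 'rotation': array([-0.29675839,  0.00236426, -1.31931742])}
```

View pics/scene0.png

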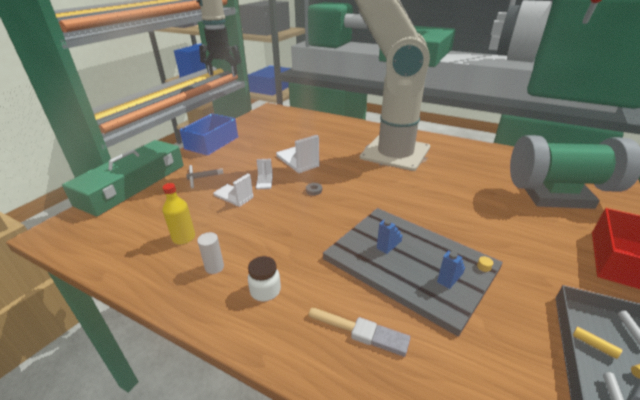

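View pics/top0.png

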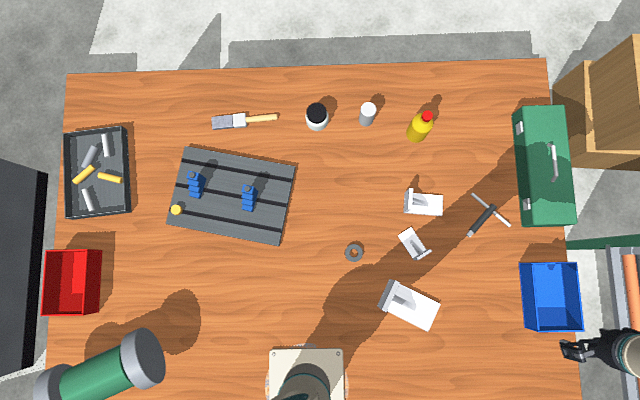

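View pics/wrist0.png

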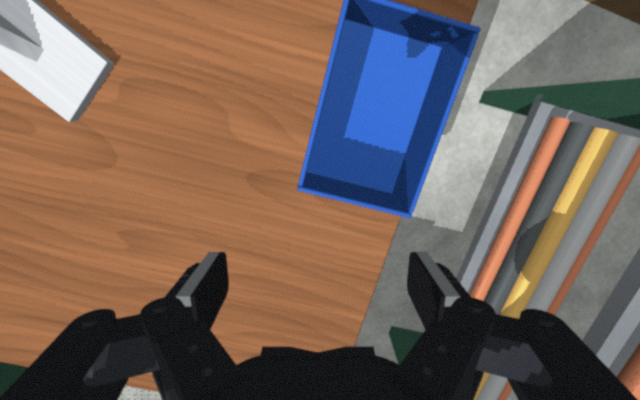

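```bash
cat > h.py <<'E'
import numpy as np, cv2
from scipy.spatial.transform import Rotation as Ro
from cell import ctrl, vision
def cam(n):
    c=vision.calibration(n); f=200/np.tan(np.radians(c['vfov'])/2)
    return f,c['cx'],c['cy'],np.array(c['eye']),Ro.from_euler('xyz',c['rotation']).as_matrix()
def proj(P,C):
    f,cx,cy,e,R=C; p=(np.atleast_2d(P)-e)@R
    return np.c_[cx+f*p[:,0]/-p[:,2], cy-f*p[:,1]/-p[:,2]]
def unproj(uv,z,C):
    f,cx,cy,e,R=C; d=R@np.array([(uv[0]-cx)/f,-(uv[1]-cy)/f,-1]); return e+d*(z-e[2])/d[2]
def crop(im,box,k,fn):
    l,t,r,b=box; cv2.imwrite(fn,cv2.resize(im[t:b,l:r],None,fx=k,fy=k,interpolation=cv2.INTER_CUBIC))
E
python3 - <<'E'
from h import *
for n in("top","scene"):
    vision.get_image(n); C=cam(n)
    for q in("bracket_center","bracket_web","bracket_leg","between","plate","nut","bearing","jar","bar_stub"):
        for r in vision.place_of(q,n)[:4]: print(n,q,np.round(r['point'],1),round(r['score'],2),np.round(unproj(r['point'],{'bracket_center':35,'bracket_web':40,'bracket_leg':5,'between':22}.get(q,0),C)))
crop(cv2.imread('pics/top0.png'),(370,170,470,340),3.5,'pics/t_crop.png')
crop(cv2.imread('pics/scene0.png'),(200,125,340,215),5,'pics/s_crop.png')
E
```

```text
top bracket_center [400.9 304. ] 0.96 [ 222. -266.   35.]
top bracket_center [415.1 248.2] 0.82 [ 375. -313.   35.]
top bracket_center [416.5 203.5] 0.58 [ 501. -324.   35.]
top bracket_web [419.7 201.9] 0.74 [ 505. -332.   40.]
top bracket_web [416.6 245.2] 0.61 [ 383. -317.   40.]
top bracket_web [407.8 304.1] 0.55 [ 222. -284.   40.]
top bracket_leg [407.1 245.6] 0.9 [ 383. -297.    5.]
top bracket_leg [409.3 305.8] 0.78 [ 214. -294.    5.]
top bracket_leg [420.8 202.9] 0.69 [ 507. -342.    5.]
top between [232.3 197.9] 0.38 [532. 209.  22.]
top plate [233.8 195.4] 0.65 [543. 210.   0.]
top nut [178.5 211.8] 0.68 [497. 376.   0.]
top nut [465.6 228.4] 0.65 [ 430. -468.    0.]
top bearing [351.  255.8] 0.73 [ 357. -134.    0.]
top bearing [468.1 228.4] 0.61 [ 430. -475.    0.]
top jar [314.4 124.4] 0.69 [756. -35.   0.]
top bar_stub [363.8 119.7] 0.76 [ 767. -186.    0.]
scene bracket_center [302.  149.7] 0.98 [ 195. -281.   35.]
scene bracket_center [263.  170.4] 0.7 [ 380. -319.   35.]
scene bracket_center [237. 186.] 0.66 [ 495. -334.   35.]
scene bracket_center [483.6 270.7] 0.64 [527. 371.  35.]
scene bracket_web [235.8 183.8] 0.81 [ 492. -339.   40.]
scene bracket_web [300.2 146.5] 0.66 [ 184. -295.   40.]
scene bracket_web [263.1 169.8] 0.56 [ 384. -315.   40.]
scene bracket_leg [264. 180.] 0.85 [ 389. -313.    5.]
scene bracket_leg [297.6 159.7] 0.61 [ 219. -287.    5.]
scene bracket_leg [233.  193.2] 0.58 [ 497. -353.    5.]
scene plate [408.4 266. ] 0.73 [552. 216.   0.]
scene plate [233.1 195.3] 0.18 [ 501. -350.    0.]
scene nut [483.2 270.5] 0.48 [487. 373.   0.]
scene nut [359.  332.7] 0.28 [775. 184.   0.]
scene bearing [315.2 188.7] 0.62 [ 353. -143.    0.]
scene jar [263.3 289.6] 0.57 [771. -47.   0.]
scene bar_stub [213.6 271.9] 0.56 [ 780. -182.    0.]
```

View pics/t_crop.png

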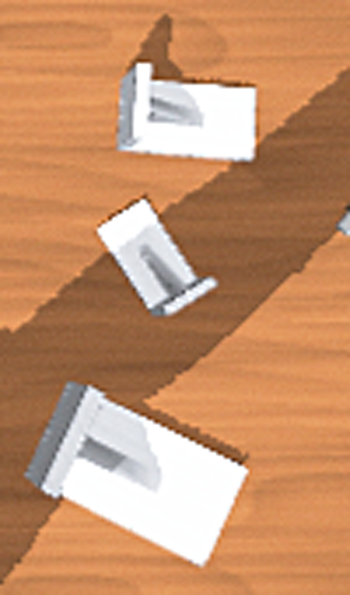

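View pics/s_crop.png

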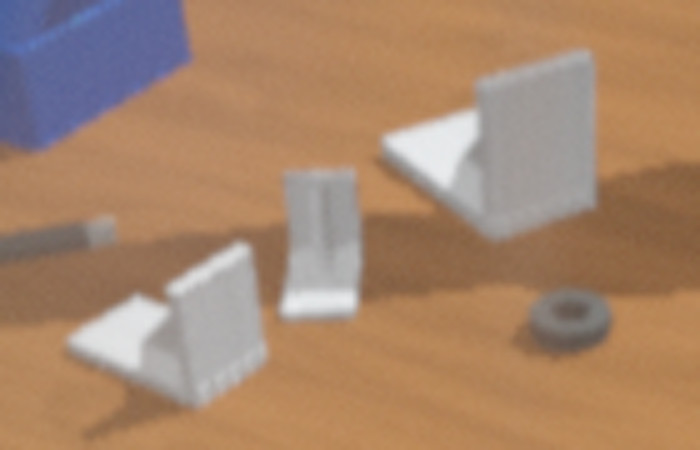

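```bash
cat >> h.py <<'E'
from scipy.optimize import minimize
def prisms():
    def box(x0,x1,z0,z1,w): return np.array([[x,y,z] for x in(x0,x1) for y in(-w,w) for z in(z0,z1)],float)
    web=np.array([[x,y,z] for x,z in((10,10),(70,10),(10,70)) for y in(-6,6)],float)
    return [box(0,110,0,10,30),box(0,10,0,80,30),web]
def world(p,pose,stand):  # pose: corner x,y,yaw of 'lying x' dir / stand: yaw of foot dir; base z
    x,y,yaw,z0=pose
    if stand: q=np.c_[p[:,2],p[:,1],p[:,0]]
    else: q=p
    return q@Ro.from_euler('z',yaw).as_matrix().T+[x,y,z0]
def sil(pose,stand,C,s=1.,K=4):
    m=np.zeros((400*K//2,640*K//2),np.uint8)
    for p in prisms():
        uv=proj(world(p*s,pose,stand),C)*K/2
        h=cv2.convexHull(np.round(uv*16).astype(np.int32)); cv2.fillConvexPoly(m,h,1,shift=4)
    return m
def fit(masks,p0,stand,z0=0,s=1.):
    T=[(cv2.resize(m.astype(np.uint8),None,fx=2,fy=2,interpolation=cv2.INTER_NEAREST),C) for m,C in masks]
    def cost(v):
        c=0
        for t,C in T:
            k=sil((v[0],v[1],v[2]/50,z0),stand,C,s); c+=1-(t&k).sum()/max(1,(t|k).sum())
        return c
    best=None
    for d in(0,):
        r=minimize(cost,[p0[0],p0[1],p0[2]*50],method='Nelder-Mead',options=dict(initial_simplex=np.array([p0[0],p0[1],p0[2]*50])+np.array([[0,0,0],[12,0,0],[0,12,0],[0,0,8]]),maxiter=300))
    return r.x[0],r.x[1],r.x[2]/50,r.fun
def mask_near(q,n,uv):
    L=[r for r in vision.regions_of(q,n)]
    c=lambda r:np.hypot((r['extent'][0]+r['extent'][2])/2-uv[0],(r['extent'][1]+r['extent'][3])/2-uv[1])
    L=sorted(L,key=c); 
    return (L[0]['mask'],c(L[0]),L[0]['extent'],L[0]['score']) if L else None
E
python3 - <<'E'
from h import *
M=[]
for n,uv in(("top",(424,203)),("scene",(234,189))):
    im=vision.get_image(n); r=mask_near('bracket_center',n,uv); print(n,r[1:]); M.append((r[0],cam(n)))
    np.save(f'm_{n}.npy',r[0])
for s in(.85,1,1.15):
    print(s,fit(M,(500,-300,-1.6),0,0,s))
for m in M: print(fit([m],(500,-300,-1.6),0))
E
```

```text
top (np.float64(4.320011574058545), [399.2, 188.4, 440.5, 215.2], 0.56)
scene (np.float64(2.3135470602518664), [216.8, 172.8, 255.8, 204.7], 0.68)
0.85 (np.float64(509.3135079528738), np.float64(-296.20069704297316), np.float64(-1.6916059584516308), np.float64(0.41286600827921016))
1 (np.float64(509.8753781793629), np.float64(-293.2225371927825), np.float64(-1.6942451205739468), np.float64(0.16589661448561632))
1.15 (np.float64(520.9329919386239), np.float64(-291.9466059280945), np.float64(-1.886126127954808), np.float64(0.5772607445885692))
(np.float64(509.25362230510626), np.float64(-292.94774585990945), np.float64(-1.6719201620447206), np.float64(0.10358796296296291))
(np.float64(509.19786954102335), np.float64(-293.77916687566614), np.float64(-1.7041153000375535), np.float64(0.0593108018555335))
```

Candidates for the bracket in the top view are the middle one at (424,203), the small one at (414,243) and the large one at (410,303). The middle one is confirmed: it fits at scale 1.0, and clearly worse at 0.85 and 1.15. In the crop its short leg stands up at the left and its long leg points right.

```bash
cat >> h.py <<'E'
def togo(x,y,z,yaw=None):
    s=ctrl.read_state(); p=np.array(s['eef_pos']); R=Ro.from_euler('xyz',s['tool_rot']).as_matrix()
    d=R.T@(np.array([x,y,z])-p); w=0 if yaw is None else (s['tool_rot'][2]-yaw+np.pi/2)%np.pi-np.pi/2
    print('cm tool',np.round(d/10,2),'spin',round(w,3),'| pos',np.round(p,1),'rpy',np.round(s['tool_rot'],3),'F',np.round(s['force'],1),'w',round(s['width'],1),'t',round(s['clock'],2))
E
python3 -m crank '[{"x":4,"y":-2},{"x":4,"y":-2},{"x":4,"y":-2},{"x":4,"y":-2},{"x":4,"y":-2}]' 30
python3 -m crank '[{"x":4,"y":-2},{"x":4,"y":-2},{"x":4,"y":-2},{"x":4,"y":-2},{"x":4,"y":-2}]'
python3 -m crank '[{"spin":-0.15},{"spin":-0.15},{"spin":-0.15},{"spin":-0.15},{"spin":-0.15}]'
python3 -m crank '[{"spin":-0.15},{"spin":-0.15},{"spin":-0.15},{},{}]'
python3 -c "
from h import *
togo(504,-338,120,1.45)"
```

```text
cm tool [ 40.39 -19.71  11.13] spin -1.198 | pos [ 162.  -629.5  231.3] rpy [ 3.142 -0.     0.252] F [-0.5 -0.9 -0.1] w 85.5 t 1.35invalid input at $[0]: expected keys x, y, z, spin
invalid input at $[0]: expected keys x, y, z, spin
invalid input at $[0]: expected keys x, y, z, spin
invalid input at $[0]: expected keys x, y, z, spin
```

```bash

python3 -m crank '[{"x":4,"y":-2,"z":0,"spin":0},{"x":4,"y":-2,"z":0,"spin":0},{"x":4,"y":-2,"z":0,"spin":0},{"x":4,"y":-2,"z":0,"spin":0},{"x":4,"y":-2,"z":0,"spin":0}]' 30
python3 -m crank '[{"x":4,"y":-2,"z":0,"spin":0},{"x":4,"y":-2,"z":0,"spin":0},{"x":4,"y":-2,"z":0,"spin":0},{"x":4,"y":-2,"z":0,"spin":0},{"x":4,"y":-2,"z":0,"spin":0}]'
python3 -m crank '[{"x":0,"y":0,"z":0,"spin":-0.15},{"x":0,"y":0,"z":0,"spin":-0.15},{"x":0,"y":0,"z":0,"spin":-0.15},{"x":0,"y":0,"z":0,"spin":-0.15},{"x":0,"y":0,"z":0,"spin":-0.15}]'
python3 -m crank '[{"x":0,"y":0,"z":0,"spin":-0.15},{"x":0,"y":0,"z":0,"spin":-0.15},{"x":0,"y":0,"z":0,"spin":-0.15},{"x":0,"y":0,"z":0,"spin":0},{"x":0,"y":0,"z":0,"spin":0}]'
python3 -c "
from h import *
togo(504,-338,120,1.45)
cv2.imwrite('pics/w1.png',vision.get_image('wrist'))"
```

```text
clock: 1.85
eef_pos: [332.0, -481.6, 231.5]
tool_rot: [3.141, -0.0, 0.252]
force: [0.8, -0.6, 0.4]
width: 25.5
clock: 2.35
eef_pos: [500.8, -334.9, 231.5]
tool_rot: [3.141, -0.0, 0.252]
force: [-0.4, -0.5, 0.3]
width: 25.4
clock: 2.85
eef_pos: [499.6, -336.2, 231.4]
tool_rot: [3.141, 0.0, 1.008]
force: [-0.2, -0.2, -0.4]
width: 25.5
clock: 3.35
eef_pos: [499.4, -336.4, 231.3]
tool_rot: [3.142, -0.0, 1.448]
force: [-0.2, 0.0, -0.2]
width: 25.3
cm tool [-0.11  0.47 11.13] spin -0.002 | pos [ 499.4 -336.4  231.3] rpy [ 3.142 -0.     1.448] F [-0.2  0.  -0.2] w 25.3 t 3.35
```

View pics/w1.png

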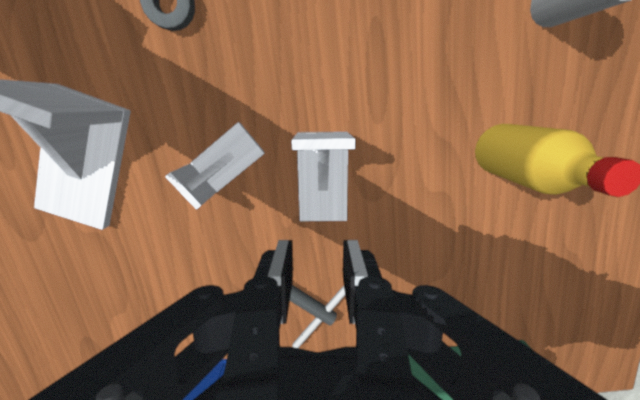

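The wrist view shows the middle bracket upright in frame around (324,178), with its short leg at row 141. The small bracket is at (215,165) and the large one is left of it. I'll refine the pose from this view.

```bash
python3 - <<'E'
from h import *
C=cam('wrist'); vision.get_image('wrist'); r=mask_near('bracket_center','wrist',(324,178)); print(r[1:])
M=(r[0],C); print(fit([M],(509.5,-293.3,-1.69),0))
M3=[(np.load('m_top.npy'),cam('top')),(np.load('m_scene.npy'),cam('scene')),M]
f=fit(M3,(509.5,-293.3,-1.69),0); print(f)
im=cv2.imread('pics/w1.png')
k=cv2.resize(sil((f[0],f[1],f[2],0),0,C),(640,400)); c,_=cv2.findContours(k,0,1); cv2.drawContours(im,c,-1,(0,0,255),1)
crop(im,(240,100,400,250),4,'pics/w1c.png')
E
```

```text
(np.float64(1.3086252328302161), [292.6, 133.2, 353.6, 220.9], 0.61)
(np.float64(509.45709630982503), np.float64(-295.19766211393573), np.float64(-1.6791661108899762), np.float64(0.03829398160598074))
(np.float64(509.93830008409066), np.float64(-293.7861973663713), np.float64(-1.6930769207862122), np.float64(0.22793403678778412))
```

View pics/w1c.png

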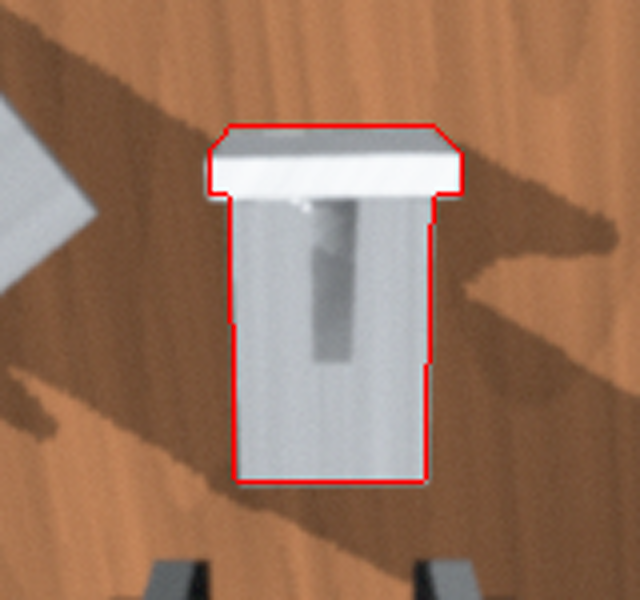

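```bash

python3 -c "
from h import *
togo(504.6,-339.5,70,1.46)"
python3 -m crank '[{"x":-0.25,"y":0.55,"z":4,"spin":-0.012},{"x":0,"y":0,"z":4,"spin":0},{"x":0,"y":0,"z":4,"spin":0},{"x":0,"y":0,"z":4,"spin":0},{"x":0,"y":0,"z":0,"spin":0}]'
python3 -c "
from h import *
togo(504.6,-339.5,70,1.46)
cv2.imwrite('pics/w2.png',vision.get_image('wrist'))"
```

```text
cm tool [-0.27  0.54 16.13] spin -0.01 | pos [ 499.5 -336.1  231.3] rpy [-3.142  0.     1.45 ] F [-1.4  0.2  0.2] w 25.7 t 3.5
clock: 4.0
eef_pos: [500.9, -337.1, 66.3]
tool_rot: [-3.132, -0.004, 1.463]
force: [-1.9, 0.9, 0.7]
width: 25.4
cm tool [-0.2   0.39 -0.37] spin 0.003 | pos [ 500.9 -337.1   66.3] rpy [-3.132 -0.004  1.463] F [-1.9  0.9  0.7] w 25.4 t 4.0
```

View pics/w2.png

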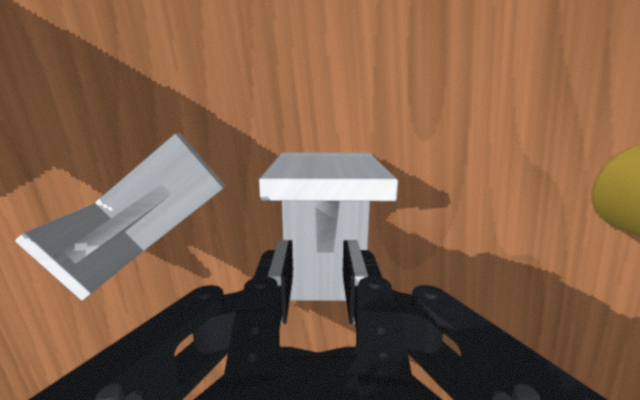

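```bash

python3 -m crank '[{"x":-0.2,"y":0.4,"z":-0.2,"spin":0},{"x":0,"y":0,"z":0,"spin":0}]'
python3 -m crank '[{"x":0.6,"y":0,"z":0,"spin":0},{"x":0.6,"y":0,"z":0,"spin":0},{"x":0.6,"y":0,"z":0,"spin":0},{"x":0.4,"y":0,"z":0,"spin":0},{"x":0,"y":0,"z":0,"spin":0}]'
python3 -c "
from h import *
togo(504.6,-339.5,70,1.46)
cv2.imwrite('pics/w3.png',vision.get_image('wrist'))"
```

```text
clock: 4.25
eef_pos: [511.2, -343.2, 76.3]
tool_rot: [3.136, 0.003, 1.463]
force: [-0.2, -0.4, 0.2]
width: 25.5
clock: 4.75
eef_pos: [511.1, -318.6, 73.5]
tool_rot: [3.142, -0.001, 1.465]
force: [-0.8, -0.9, -0.1]
width: 25.7
cm tool [-2.15 -0.43  0.34] spin 0.005 | pos [ 511.1 -318.6   73.5] rpy [ 3.142e+00 -1.000e-03  1.465e+00] F [-0.8 -0.9 -0.1] w 25.7 t 4.75
```

View pics/w3.png

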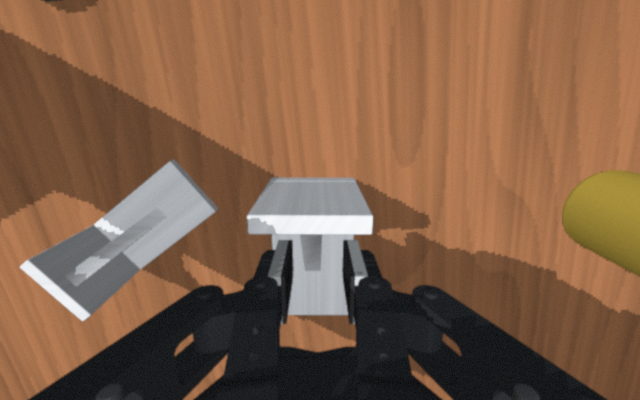

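```bash

python3 -m crank '[{"x":0,"y":-0.4,"z":0.5,"spin":0},{"x":0,"y":0,"z":0,"spin":0},{"x":0.3,"y":0,"z":0,"spin":0},{"x":0.3,"y":0,"z":0.05,"spin":0},{"x":0.3,"y":0,"z":0.1,"spin":0}]'
python3 -m crank '[{"x":0.5,"y":0,"z":0.05,"spin":0},{"x":0.5,"y":0,"z":0.05,"spin":0},{"x":0,"y":0,"z":0,"spin":0},{"x":0,"y":0,"z":0,"spin":0}]'
python3 -c "
from h import *
togo(504.6,-339.5,70,1.46)
cv2.imwrite('pics/w4.png',vision.get_image('wrist'));crop(vision.get_image('scene'),(180,125,340,225),4,'pics/s4.png')"
```

```text
clock: 5.3
eef_pos: [508.0, -311.2, 67.1]
tool_rot: [3.141, 0.001, 1.463]
force: [-1.6, -1.7, 1.8]
width: 25.7
clock: 5.7
eef_pos: [509.2, -300.3, 66.0]
tool_rot: [3.141, 0.0, 1.464]
force: [-0.2, -1.9, 1.5]
width: 25.6
cm tool [-3.95 -0.04 -0.4 ] spin 0.004 | pos [ 509.2 -300.3   66. ] rpy [3.141 0.    1.464] F [-0.2 -1.9  1.5] w 25.6 t 5.7
```

View pics/w4.png

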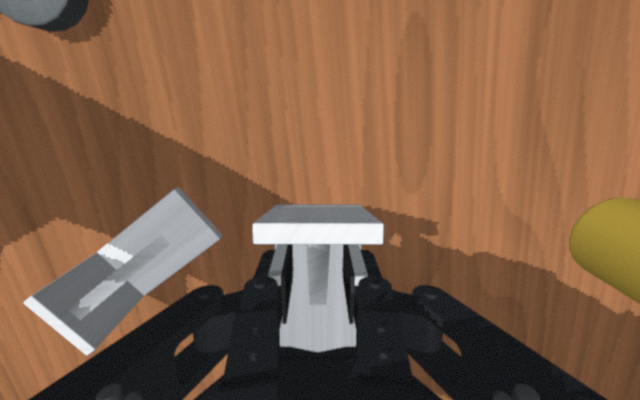

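View pics/s4.png

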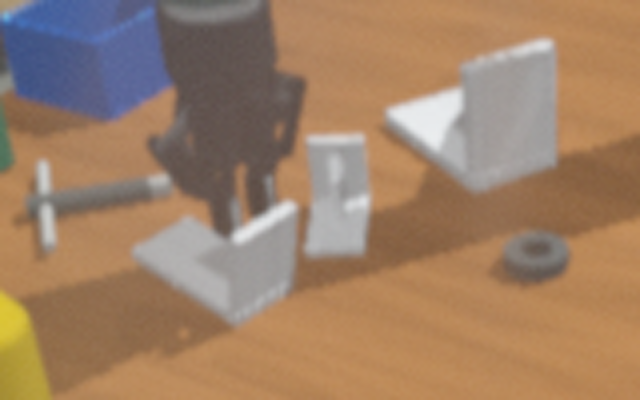

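It is tipping: the end of the long leg has lifted and the push force is about 2 N. I'll continue along the arc.

```bash

python3 -m crank '[{"x":0.65,"y":0,"z":0.1,"spin":0},{"x":0.65,"y":0,"z":0.1,"spin":0},{"x":0.65,"y":0,"z":0.1,"spin":0},{"x":0.5,"y":0,"z":0.25,"spin":0},{"x":0.5,"y":0,"z":0.25,"spin":0}]'
python3 -c "
from h import *
togo(504.6,-339.5,70,1.46)
cv2.imwrite('pics/w5.png',vision.get_image('wrist'));crop(vision.get_image('scene'),(180,125,340,225),4,'pics/s5.png')"
```

```text
clock: 6.3
eef_pos: [512.0, -269.9, 57.5]
tool_rot: [-3.141, -0.001, 1.465]
force: [-0.2, -0.1, 1.6]
width: 25.4
cm tool [-7.   -0.   -1.25] spin 0.005 | pos [ 512.  -269.9   57.5] rpy [-3.141e+00 -1.000e-03  1.465e+00] F [-0.2 -0.1  1.6] w 25.4 t 6.3
```

View pics/s5.png

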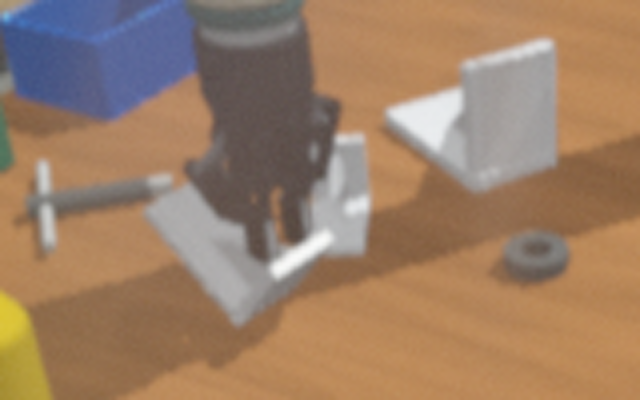

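View pics/w5.png

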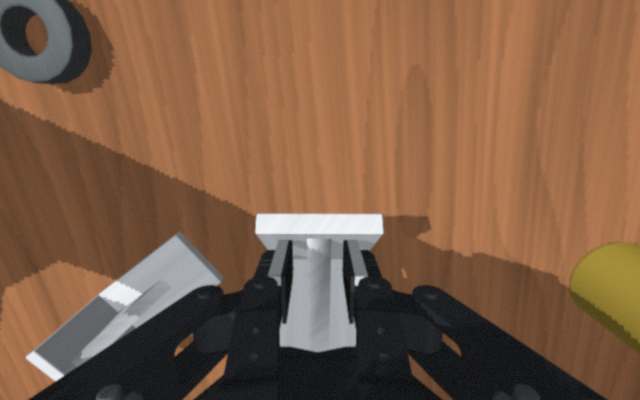

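Now about 40° up, with no sliding of the corner. I'll carry on past the balance point.

```bash

python3 -m crank '[{"x":0.5,"y":0,"z":0.3,"spin":0},{"x":0.5,"y":0,"z":0.3,"spin":0},{"x":0.4,"y":0,"z":0.3,"spin":0},{"x":0.4,"y":0,"z":0.3,"spin":0},{"x":0.3,"y":0,"z":0.2,"spin":0}]'
python3 -c "
from h import *
togo(504.6,-339.5,70,1.46)
cv2.imwrite('pics/w6.png',vision.get_image('wrist'));crop(vision.get_image('scene'),(180,125,340,225),4,'pics/s6.png')"
```

```text
clock: 6.9
eef_pos: [514.2, -249.5, 43.4]
tool_rot: [-3.141, -0.001, 1.464]
force: [-0.4, 1.0, 0.8]
width: 25.7
cm tool [-9.05  0.   -2.67] spin 0.004 | pos [ 514.2 -249.5   43.4] rpy [-3.141e+00 -1.000e-03  1.464e+00] F [-0.4  1.   0.8] w 25.7 t 6.9
```

View pics/s6.png

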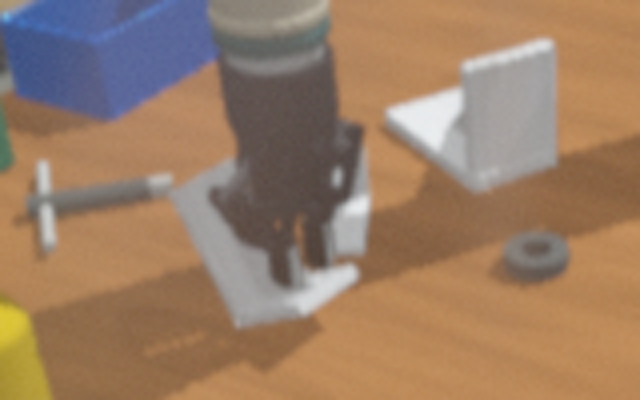

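View pics/w6.png

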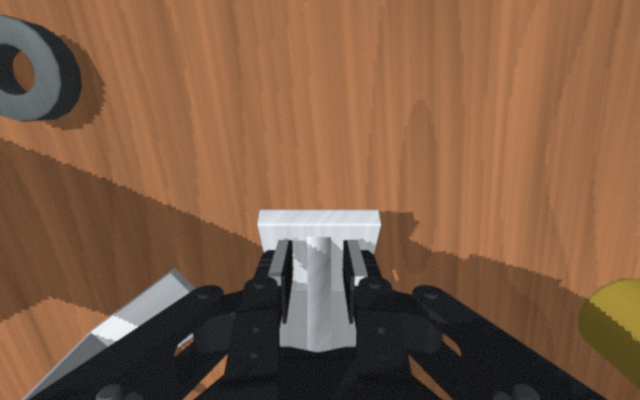

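```bash

python3 -m crank '[{"x":0.25,"y":0,"z":0.15,"spin":0},{"x":0.3,"y":0,"z":0.1,"spin":0},{"x":0.2,"y":0,"z":0,"spin":0},{"x":0,"y":0,"z":0,"spin":0}]'
python3 -c "
from h import *
togo(504.6,-339.5,70,1.46)
cv2.imwrite('pics/w7.png',vision.get_image('wrist'));crop(vision.get_image('scene'),(180,125,340,225),4,'pics/s7.png')"
```

```text
clock: 7.4
eef_pos: [515.2, -242.4, 41.4]
tool_rot: [3.141, -0.0, 1.464]
force: [0.3, 0.3, 0.3]
width: 25.6
cm tool [-9.77 -0.02 -2.86] spin 0.004 | pos [ 515.2 -242.4   41.4] rpy [ 3.141 -0.     1.464] F [0.3 0.3 0.3] w 25.6 t 7.4
```

View pics/s7.png

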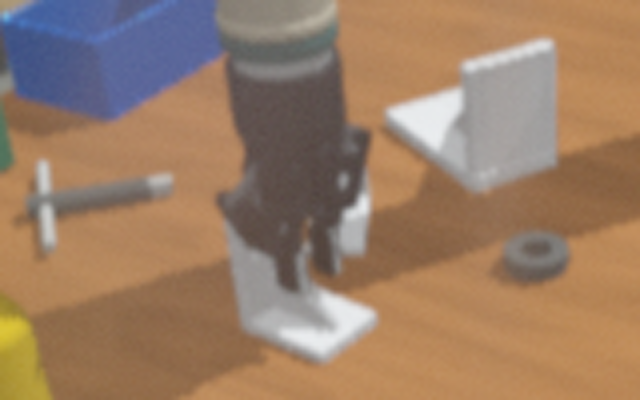

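View pics/w7.png

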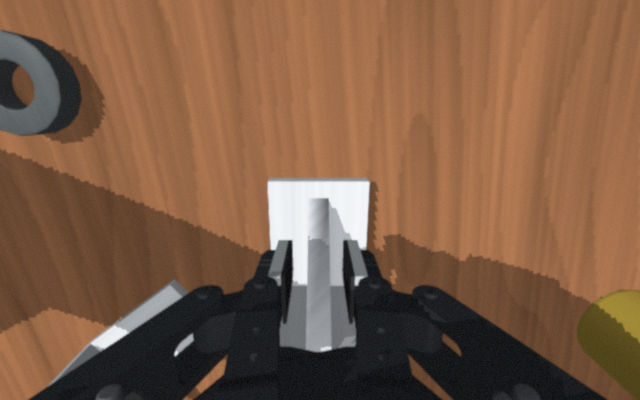

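The bracket now stands on its short leg. I'll retract straight up and measure its pose.

```bash

python3 -m crank '[{"x":0,"y":0,"z":-3,"spin":0},{"x":0,"y":0,"z":-4,"spin":0},{"x":0,"y":0,"z":-4.5,"spin":0},{"x":0,"y":0,"z":-4.5,"spin":0},{"x":0,"y":0,"z":-4,"spin":0}]'
python3 -m crank '[{"x":-2,"y":0,"z":0,"spin":0},{"x":0,"y":0,"z":0,"spin":0},{"x":0,"y":0,"z":0,"spin":0}]' 60
python3 - <<'E'
from h import *
W=vision.get_image('wrist'); C=cam('wrist'); cv2.imwrite('pics/w8.png',W)
M=[]
for r in vision.regions_of('bracket_center','wrist'): print(r['extent'],r['score'])
for r in vision.regions_of('bracket_center','wrist')[:3]:
    f=fit([(r['mask'],C)],(511,-292,1.46),1); print(f)
cv2.imwrite('pics/t8.png',vision.get_image('top')[100:350,100:500])
for r in vision.regions_of('bracket_center','top'):
    print(r['extent'],r['score']); f=fit([(r['mask'],cam('top'))],(511,-292,1.46),1); print(f)
cv2.imwrite('pics/s8.png',vision.get_image('scene'))
for r in vision.regions_of('bracket_center','scene'):
    print(r['extent'],r['score']); f=fit([(r['mask'],cam('scene'))],(511,-292,1.46),1); print(f)
E
```

```text
clock: 8.0
eef_pos: [515.1, -243.1, 243.8]
tool_rot: [3.14, 0.0, 1.463]
force: [-0.2, -0.6, 0.3]
width: 25.9
clock: 8.3
eef_pos: [512.0, -262.6, 240.6]
tool_rot: [-3.14, -0.001, 1.462]
force: [-0.6, 0.4, -0.5]
width: 51.3
[288.4, 125.1, 355.4, 216.8] 0.95
[4.0, 146.8, 141.4, 274.8] 0.92
[173.6, 183.4, 265.2, 264.4] 0.78
[153.7, 52.6, 204.6, 104.5] 0.58
(np.float64(509.73850210138147), np.float64(-290.46359913723853), np.float64(1.4616231542644647), np.float64(0.01837596225478022))
(np.float64(511.0), np.float64(-292.0), np.float64(1.46), np.float64(1.0))
(np.float64(511.0), np.float64(-292.0), np.float64(1.46), np.float64(1.0))
[395.6, 228.3, 414.8, 255.4] 0.83
(np.float64(511.0), np.float64(-292.0), np.float64(1.46), np.float64(1.0))
[371.7, 187.9, 404.7, 212.0] 0.72
(np.float64(511.72309876813347), np.float64(-286.15485142453645), np.float64(1.4872656118651062), np.float64(0.2156343159986751))
[377.4, 281.4, 402.4, 315.9] 0.58
(np.float64(511.0), np.float64(-292.0), np.float64(1.46), np.float64(1.0))
[254.3, 160.1, 272.4, 189.1] 0.79
(np.float64(401.18782767799973), np.float64(-304.9662074113152), np.float64(1.4890837696676167), np.float64(0.5235664965475832))
[276.1, 131.9, 318.9, 171.5] 0.65
(np.float64(511.0), np.float64(-292.0), np.float64(1.46), np.float64(1.0))
[236.6, 168.3, 276.3, 215.4] 0.62
(np.float64(510.08821339222766), np.float64(-289.1696015884981), np.float64(1.4987703257437672), np.float64(0.06482412060301512))
[306.6, 183.8, 321.4, 197.6] 0.5
(np.float64(511.0), np.float64(-292.0), np.float64(1.46), np.float64(1.0))
```

View pics/w8.png

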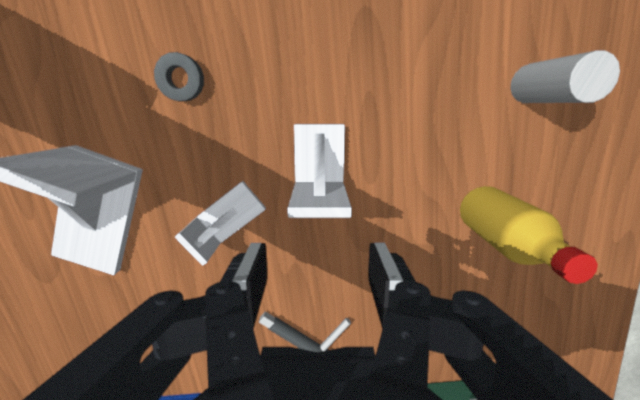

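View pics/s8.png

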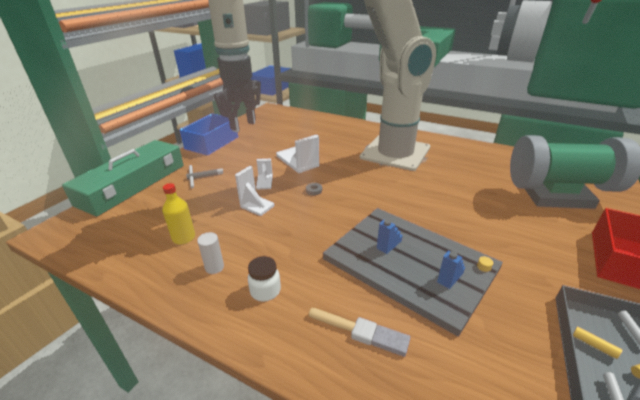

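View pics/t8.png

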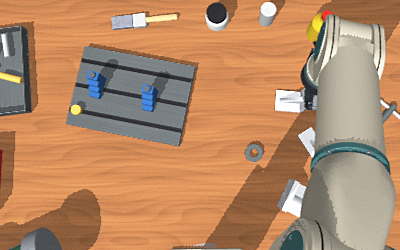

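```bash
cat >> h.py <<'E'
def blues(n,im,C,z=58):
    h=cv2.cvtColor(im,cv2.COLOR_BGR2HSV); m=cv2.inRange(h,(100,110,40),(130,255,255))
    k,l,st,ce=cv2.connectedComponentsWithStats(m); out=[]
    for i in range(1,k):
        if st[i,4]>60: out.append((st[i],ce[i],unproj(ce[i],z,C)))
    return out,m
E
python3 - <<'E'
from h import *
for n in('top','scene'):
    im=vision.get_image(n);C=cam(n)
    P=[]
    for s,c,p in blues(n,im,C)[0]:
        if 400<p[0]<650 and 50<p[1]<400: print(n,s,np.round(c,1),np.round(p,1)); P.append(p)
    if len(P)==2:
        d=P[0]-P[1]; print('mid',(P[0]+P[1])/2,'len',np.linalg.norm(d),'yaw',np.arctan2(d[1],d[0]))
    vision_r=vision.regions_of('plate',n)[0]; 
    c,_=cv2.findContours(vision_r['mask'].astype(np.uint8),0,2); c=max(c,key=cv2.contourArea)
    q=np.array([unproj(x[0],22,C)[:2] for x in c],np.float32); print(cv2.minAreaRect(q))
t=cv2.imread('pics/top0.png'); crop(t,(160,135,310,255),5,'pics/tp.png')
crop(vision.get_image('scene'),(320,200,510,335),4,'pics/sp.png')
E
```

```text
top [186 171  20  28 364] [195.6 184.5] [567.3 307.3  58. ]
top [241 184  17  28 324] [248.4 197.9] [524.8 154.5  58. ]
mid [546.03915518 230.86733889  58.        ] len 158.6129637501035 yaw 1.2993522590368425
((542.0848388671875, 215.10073852539062), (343.8060607910156, 240.1498565673828), 77.99248504638672)
scene [387 224  15  27 188] [393.3 236.5] [533.6 166.   58. ]
scene [451 256  13  29 158] [457.5 267.9] [570.6 319.4  58. ]
mid [552.07452065 242.72390801  58.        ] len 157.76174100376534 yaw -1.8075638917426915
((549.5552978515625, 214.22262573242188), (345.8354797363281, 261.8392028808594), 78.097900390625)
```

View pics/tp.png

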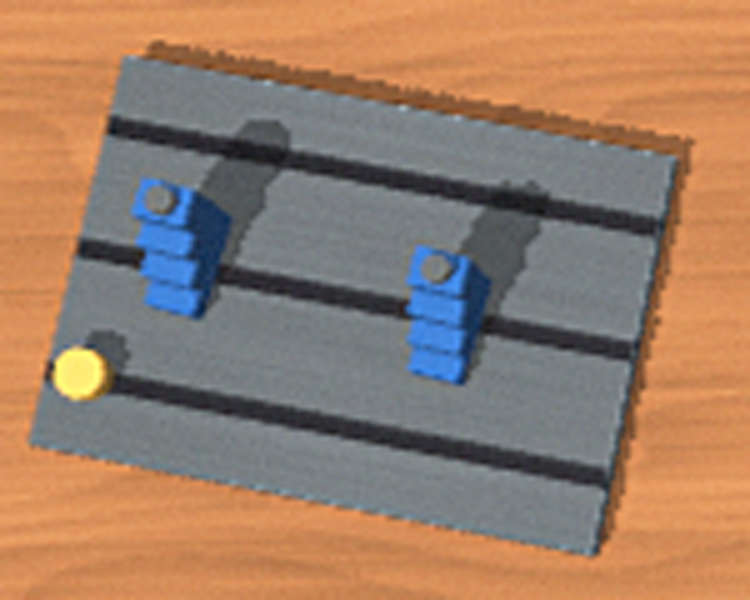

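View pics/sp.png

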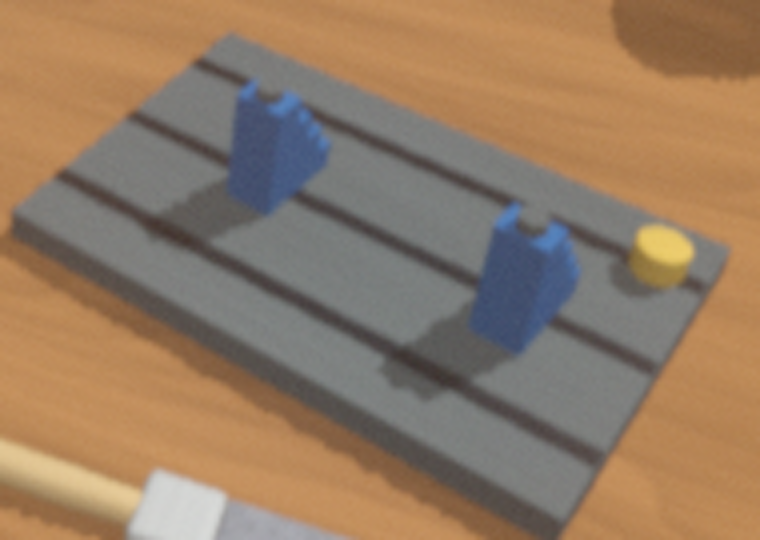

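```bash
cat >> h.py <<'E'
def blocks_sil(v,C,h0=None):
    x,y,yaw,hl=v; R=Ro.from_euler('z',yaw).as_matrix(); m=np.zeros((800,1280),np.uint8)
    hl=hl
    for s in(-80,80):
        for i in range(4):
            top=hl+(76-hl)*i/3; a,b=-32+16*i,32
            p=np.array([[X,Y+s,Z] for X in(a,b) for Y in(-15,15) for Z in((0,top))],float)
            uv=proj(p@R.T+[x,y,22],C)*2
            cv2.fillConvexPoly(m,cv2.convexHull(np.round(uv*16).astype(np.int32)),1,shift=4)
    return m
def fit_blocks(masks,p0,fixh=None):
    T=[(cv2.resize(m,None,fx=2,fy=2,interpolation=cv2.INTER_NEAREST),C) for m,C in masks]
    def cost(v):
        c=0
        for t,C in T:
            k=blocks_sil((v[0],v[1],v[2]/50,v[3]),C); c+=1-(t&k).sum()/max(1,(t|k).sum())
        return c
    a=np.array([p0[0],p0[1],p0[2]*50,p0[3]])
    r=minimize(cost,a,method='Nelder-Mead',options=dict(initial_simplex=a+np.vstack([np.zeros(4),np.diag([10,10,6,10])]),maxiter=500))
    return r.x[0],r.x[1],r.x[2]/50,r.x[3],r.fun
def bmask(n,im,C,box):
    h=cv2.cvtColor(im,cv2.COLOR_BGR2HSV); m=cv2.inRange(h,(100,100,30),(130,255,255)); k=np.zeros_like(m); l,t,r,b=box; k[t:b,l:r]=1
    m=cv2.morphologyEx((m>0).astype(np.uint8)*k,cv2.MORPH_CLOSE,np.ones((5,5),np.uint8)); return m
E
python3 - <<'E'
from h import *
t=cv2.imread('pics/top0.png'); s=cv2.imread('pics/s8.png'); Ct,Cs=cam('top'),cam('scene')
mt=bmask('top',t,Ct,(170,150,290,240)); ms=bmask('scene',s,Cs,(370,205,480,300))
print(mt.sum(),ms.sum())
for M in([(mt,Ct)],[(ms,Cs)],[(mt,Ct),(ms,Cs)]): print(fit_blocks(M,(545,230,-.25,25)))
f=fit_blocks([(mt,Ct),(ms,Cs)],(545,230,-.25,25))
for im,C,b,n in((t,Ct,(170,150,290,240),'t'),(s,Cs,(370,205,490,300),'s')):
    c,_=cv2.findContours(cv2.resize(blocks_sil(f[:4],C),(640,400)),0,1); im=im.copy(); cv2.drawContours(im,c,-1,(0,0,255),1); crop(im,b,5,f'pics/bf{n}.png')
E
```

```text
766 859
(np.float64(544.84127336815), np.float64(233.40278429041325), np.float64(-0.26521249904841665), np.float64(28.879663520750263), np.float64(0.07597282273008032))
(np.float64(542.4843470519043), np.float64(233.63373254368813), np.float64(-0.24047181200372392), np.float64(24.781374624537673), np.float64(0.32359952324195473))
(np.float64(543.9226245363318), np.float64(233.59743443148275), np.float64(-0.2549981885507705), np.float64(21.29319559063613), np.float64(0.41194181998225754))
```

View pics/bft.png

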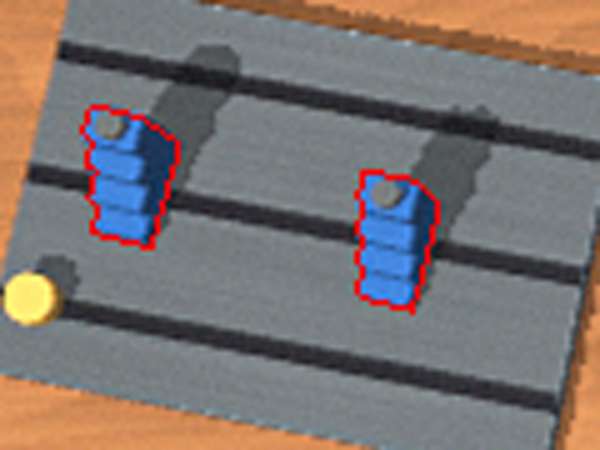

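View pics/bfs.png

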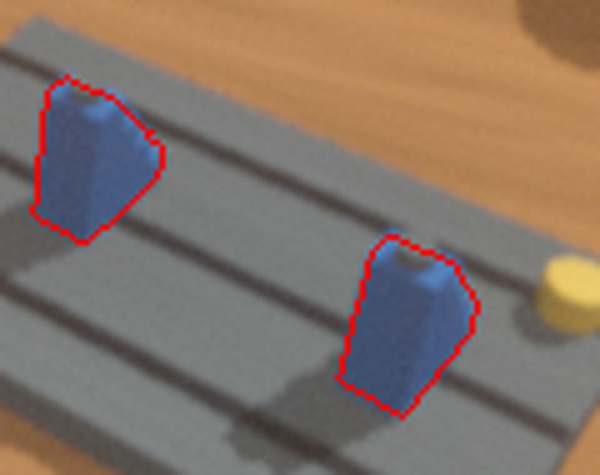

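The silhouette fits are clean. They put `between` at about (544, 233.5) with yaw −0.255. Now I'll spin and align over the upright leg.

```bash

python3 -m crank '[{"x":0,"y":0,"z":0,"spin":0.15},{"x":0,"y":0,"z":0,"spin":0.15},{"x":0,"y":0,"z":0,"spin":0.15},{"x":0,"y":0,"z":0,"spin":0.15},{"x":0,"y":0,"z":0,"spin":0.15}]'
python3 -m crank '[{"x":0,"y":0,"z":0,"spin":0.15},{"x":0,"y":0,"z":0,"spin":0.15},{"x":0,"y":0,"z":0,"spin":0.15},{"x":0,"y":0,"z":0,"spin":0.15},{"x":0,"y":0,"z":0,"spin":0.15}]'
python3 -m crank '[{"x":0,"y":0,"z":0,"spin":0.07},{"x":0,"y":0,"z":0,"spin":0},{"x":0,"y":0,"z":0,"spin":0}]'
python3 - <<'E'
from h import *
cv2.imwrite('pics/w9.png',vision.get_image('wrist')); C=cam('wrist')
for r in vision.regions_of('bracket_center','wrist')[:3]:
    print(r['extent'],fit([(r['mask'],C)],(510,-290,1.46),1))
togo(510.5,-285,78,-.109)
E
```

```text
clock: 9.4
eef_pos: [512.9, -262.7, 241.4]
tool_rot: [3.141, -0.0, 0.708]
force: [-0.0, 0.7, -0.3]
width: 51.1
clock: 9.9
eef_pos: [513.0, -262.6, 241.4]
tool_rot: [-3.142, -0.0, -0.042]
force: [1.5, -0.2, 0.3]
width: 51.0
clock: 10.2
eef_pos: [513.0, -262.6, 241.3]
tool_rot: [3.142, -0.0, -0.104]
force: [-0.5, 0.1, 0.2]
width: 51.3
[306.5, 317.9, 382.7, 352.7] (np.float64(510.0), np.float64(-290.0), np.float64(1.46), np.float64(1.0))
[275.0, 143.2, 350.8, 220.5] (np.float64(509.14911356367384), np.float64(-291.2857119978788), np.float64(1.4679659325329113), np.float64(0.036735715626760146))
[332.4, 221.0, 376.8, 306.8] (np.float64(510.0), np.float64(-290.0), np.float64(1.46), np.float64(1.0))
cm tool [-1.000e-02  2.250e+00  1.633e+01] spin 0.004 | pos [ 512.9 -262.7  241.3] rpy [-3.141 -0.    -0.105] F [ 0.  -1.  -0.7] w 51.1 t 10.3
```

View pics/w9.png

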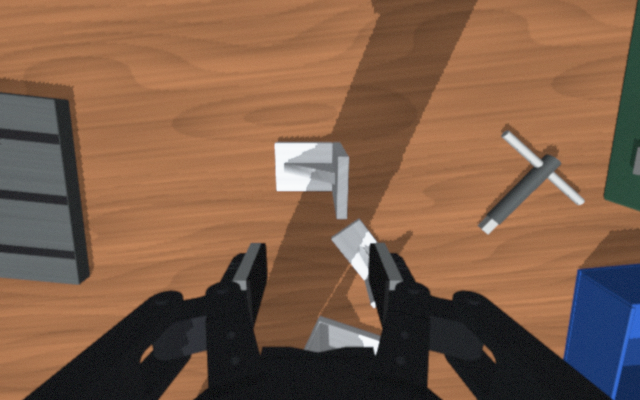

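```bash

python3 -m crank '[{"x":-0.03,"y":2.3,"z":0,"spin":0.004},{"x":0,"y":0,"z":3,"spin":0},{"x":0,"y":0,"z":3,"spin":0},{"x":0,"y":0,"z":0,"spin":0},{"x":0,"y":0,"z":0,"spin":0}]'
python3 - <<'E'
from h import *
cv2.imwrite('pics/w10.png',vision.get_image('wrist')); C=cam('wrist')
for r in vision.regions_of('bracket_center','wrist')[:3]:
    print(r['extent'],fit([(r['mask'],C)],(510,-290,1.46),1))
togo(510.2,-285.5,78,-.109)
E
```

```text
clock: 10.8
eef_pos: [510.2, -285.6, 181.5]
tool_rot: [-3.141, 0.001, -0.11]
force: [-1.2, -0.7, 0.5]
width: 51.1
[243.9, 150.9, 322.6, 245.2] (np.float64(509.9487487275283), np.float64(-291.6138256142583), np.float64(1.4738631293479636), np.float64(0.031073165889010212))
[315.8, 240.0, 383.5, 341.5] (np.float64(510.0), np.float64(-290.0), np.float64(1.46), np.float64(1.0))
[303.5, 349.1, 316.0, 349.3] (np.float64(510.0), np.float64(-290.0), np.float64(1.46), np.float64(1.0))
cm tool [-0.13 -0.06 10.49] spin -0.001 | pos [ 511.2 -286.1  182.9] rpy [ 3.141e+00 -3.000e-03 -1.100e-01] F [-0.  -0.4 -0.4] w 51.5 t 10.9
```

View pics/w10.png

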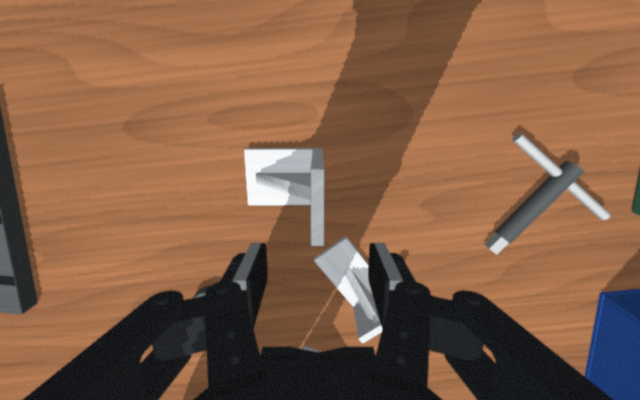

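```bash

python3 -m crank '[{"x":0,"y":0,"z":4,"spin":0},{"x":0,"y":0,"z":4,"spin":0},{"x":0,"y":0,"z":2.4,"spin":0},{"x":0,"y":0,"z":0,"spin":0},{"x":0,"y":0,"z":0,"spin":0}]'
python3 -m crank '[{"x":0,"y":0,"z":0,"spin":0},{"x":0,"y":0,"z":0,"spin":0},{"x":0,"y":0,"z":0,"spin":0},{"x":0,"y":0,"z":0,"spin":0},{"x":0,"y":0,"z":0,"spin":0}]' 0
python3 - <<'E'
from h import *
cv2.imwrite('pics/w11.png',vision.get_image('wrist')); crop(vision.get_image('scene'),(180,105,340,225),4,'pics/s11.png')
togo(510.2,-285.5,78,-.109)
E
```

```text
clock: 11.4
eef_pos: [511.2, -286.2, 78.7]
tool_rot: [3.141, -0.002, -0.11]
force: [0.3, -1.1, 0.2]
width: 51.3
clock: 11.9
eef_pos: [511.2, -285.8, 78.9]
tool_rot: [3.141, -0.002, -0.11]
force: [-0.3, 1.5, 6.4]
width: 9.2
cm tool [-0.1  -0.01  0.09] spin -0.001 | pos [ 511.2 -285.7   78.9] rpy [ 3.141e+00 -2.000e-03 -1.100e-01] F [-1.2  1.3  5.9] w 9.0 t 12.0
```

View pics/w11.png

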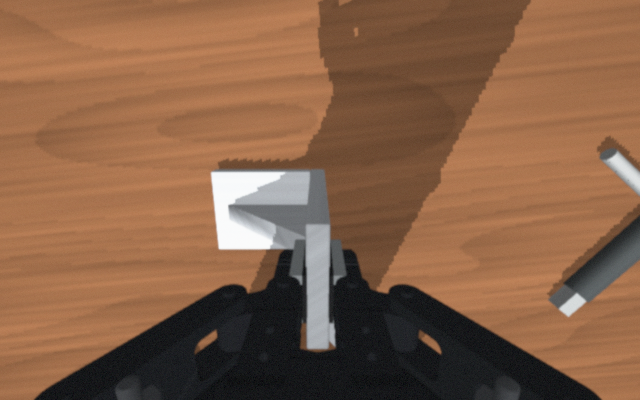

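View pics/s11.png

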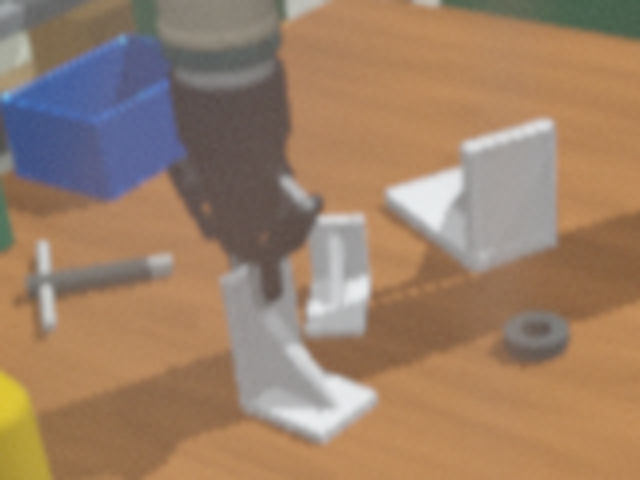

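```bash

python3 -m crank '[{"x":0,"y":0,"z":-1,"spin":0},{"x":0,"y":0,"z":-3,"spin":0},{"x":0,"y":0,"z":-4,"spin":0},{"x":0,"y":0,"z":-4,"spin":0},{"x":0,"y":0,"z":-2,"spin":0}]'
python3 -m crank '[{"x":0,"y":0,"z":0,"spin":-0.14},{"x":0,"y":0,"z":0,"spin":-0.14},{"x":0,"y":0,"z":0,"spin":-0.14},{"x":0,"y":0,"z":0,"spin":-0.14},{"x":0,"y":0,"z":0,"spin":-0.14}]'
python3 -m crank '[{"x":0,"y":0,"z":0,"spin":-0.14},{"x":0,"y":0,"z":0,"spin":-0.14},{"x":0,"y":0,"z":0,"spin":-0.14},{"x":0,"y":0,"z":0,"spin":-0.14},{"x":0,"y":0,"z":0,"spin":-0.14}]'
python3 - <<'E'
from h import *
togo(544,233.5,218,1.316)
crop(vision.get_image('scene'),(180,65,340,225),3.5,'pics/s12.png')
E
```

```text
clock: 12.5
eef_pos: [511.1, -286.4, 221.1]
tool_rot: [3.14, -0.004, -0.11]
force: [0.3, -0.1, -4.2]
width: 8.8
clock: 13.0
eef_pos: [509.3, -285.4, 217.3]
tool_rot: [-3.141, 0.001, 0.595]
force: [0.5, -0.5, -4.8]
width: 8.9
clock: 13.5
eef_pos: [509.3, -285.6, 217.3]
tool_rot: [-3.14, 0.0, 1.295]
force: [0.4, -0.7, -4.6]
width: 8.9
cm tool [ 50.9  -10.78  -0.08] spin -0.021 | pos [ 509.3 -285.6  217.3] rpy [-3.14   0.     1.295] F [ 0.4 -0.7 -4.6] w 8.9 t 13.5
```

View pics/s12.png

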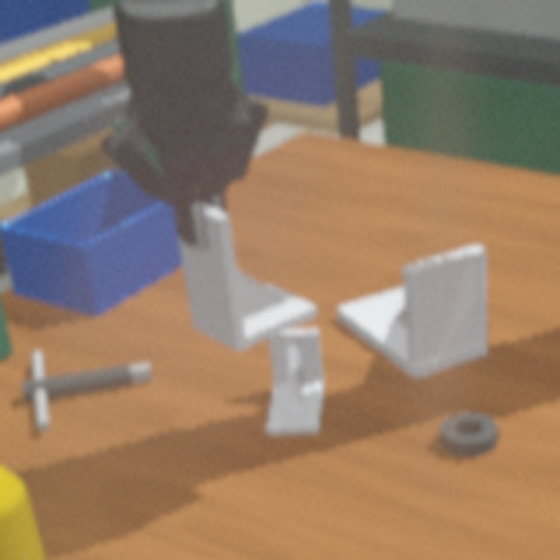

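```bash

python3 -m crank '[{"x":4,"y":-0.9,"z":0,"spin":-0.02},{"x":4,"y":-0.9,"z":0,"spin":0},{"x":4,"y":-0.9,"z":0,"spin":0},{"x":4,"y":-0.9,"z":0,"spin":0},{"x":4,"y":-0.9,"z":0,"spin":0}]'
python3 -m crank '[{"x":4,"y":-0.9,"z":0,"spin":0},{"x":4,"y":-0.9,"z":0,"spin":0},{"x":4,"y":-0.9,"z":0,"spin":0},{"x":4,"y":-0.9,"z":0,"spin":0},{"x":4,"y":-0.9,"z":0,"spin":0}]'
python3 -m crank '[{"x":0,"y":0,"z":0,"spin":0},{"x":0,"y":0,"z":0,"spin":0},{"x":0,"y":0,"z":0,"spin":0}]'
python3 - <<'E'
from h import *
togo(544,233.5,218,1.316)
cv2.imwrite('pics/w13.png',vision.get_image('wrist'))
E
```

```text
clock: 14.05
eef_pos: [518.5, -79.5, 217.5]
tool_rot: [-3.141, 0.001, 1.306]
force: [0.9, 0.3, -4.6]
width: 9.1
clock: 14.55
eef_pos: [526.7, 125.2, 217.5]
tool_rot: [-3.142, 0.001, 1.307]
force: [1.3, -1.3, -5.7]
width: 9.2
clock: 14.85
eef_pos: [527.0, 122.4, 217.2]
tool_rot: [-3.141, 0.002, 1.307]
force: [0.0, -0.5, -4.7]
width: 9.3
cm tool [11.17 -1.25 -0.1 ] spin -0.009 | pos [527.  122.4 217.2] rpy [-3.141e+00  2.000e-03  1.307e+00] F [ 0.  -0.5 -4.7] w 9.3 t 14.85
```

View pics/w13.png

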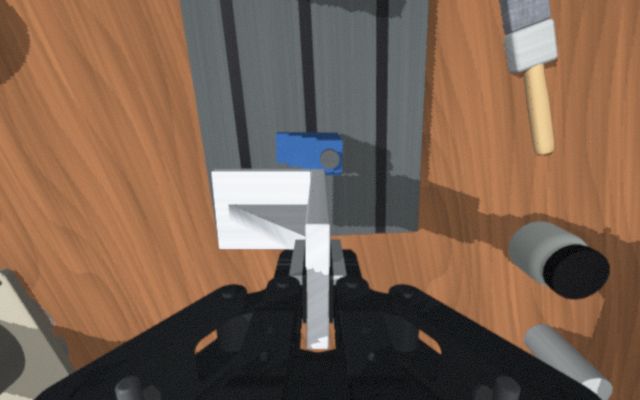

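```bash

python3 -m crank '[{"x":4,"y":-0.45,"z":0,"spin":-0.009},{"x":4,"y":-0.4,"z":0,"spin":0},{"x":3.2,"y":-0.4,"z":0,"spin":0},{"x":0,"y":0,"z":0,"spin":0},{"x":0,"y":0,"z":0,"spin":0}]'
python3 -m crank '[{"x":0,"y":0,"z":0,"spin":0},{"x":0,"y":0,"z":0,"spin":0}]'
python3 - <<'E'
from h import *
togo(544,233.5,218,1.316)
im=vision.get_image('wrist');cv2.imwrite('pics/w14.png',im); C=cam('wrist')
# overlay predicted blocks and bracket
k=cv2.resize(blocks_sil((544,233.5,-.255,25),C),(640,400)); c,_=cv2.findContours(k,0,1); cv2.drawContours(im,c,-1,(0,0,255),1)
cv2.imwrite('pics/w14o.png',im)
E
```

```text
clock: 15.4
eef_pos: [543.4, 234.6, 217.0]
tool_rot: [-3.141, 0.001, 1.318]
force: [1.1, -1.3, -4.3]
width: 9.3
clock: 15.6
eef_pos: [543.8, 233.2, 217.2]
tool_rot: [3.141, 0.001, 1.316]
force: [0.1, -0.9, -5.1]
width: 9.2
cm tool [ 0.03  0.01 -0.08] spin -0.0 | pos [543.8 233.2 217.2] rpy [3.141e+00 1.000e-03 1.316e+00] F [ 0.1 -0.9 -5.1] w 9.2 t 15.6
```

View pics/w14o.png

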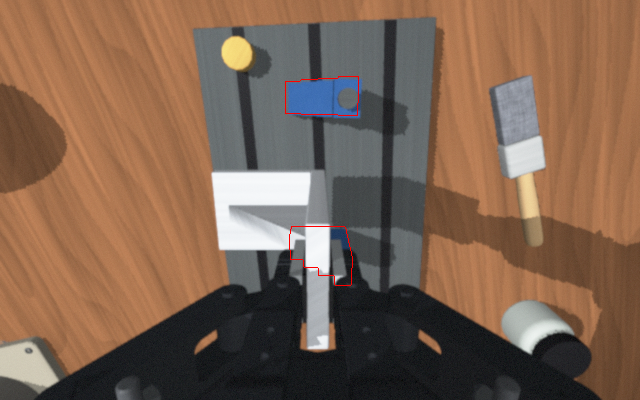

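```bash
python3 - <<'E'
from h import *
import h
C=cam('wrist'); im=cv2.imread('pics/w14.png')
m=bmask('wrist',im,C,(270,60,380,125)); print(m.sum())
# far block alone
def bs(v,C,_=None):
    return None
orig=h.blocks_sil
def single(v,C):
    x,y,yaw,hl=v; R=Ro.from_euler('z',yaw).as_matrix(); k=np.zeros((800,1280),np.uint8)
    for i in range(4):
        top=hl+(76-hl)*i/3
        p=np.array([[X,Y+80,Z] for X in(-32+16*i,32) for Y in(-15,15) for Z in(0,top)],float)
        uv=proj(p@R.T+[x,y,22],C)*2; cv2.fillConvexPoly(k,cv2.convexHull(np.round(uv*16).astype(np.int32)),1,shift=4)
    return k
h.blocks_sil=single
print('far',h.fit_blocks([(m,C)],(544,233.5,-.255,25)))
T=cv2.resize(m,None,fx=2,fy=2,interpolation=0)
def cost(v):
    k=single((v[0],v[1],-.25,27),C); return 1-(T&k).sum()/(T|k).sum()
r=minimize(cost,[544,233],method='Nelder-Mead',options=dict(initial_simplex=[[544,233],[550,233],[544,239]])); print('far fixed yaw',r.x,r.fun)
R=[r for r in vision.regions_of('bracket_center','wrist')]
for r in R[:3]:
    print(r['extent'],r['score'])
    for z0 in(135,138,141): print(z0,fit([(r['mask'],C)],(545,238,2.887),1,z0))
E
```

```text
2345
far (np.float64(545.4244625373956), np.float64(231.2445908280664), np.float64(-0.2636367486365181), np.float64(28.46069948973142), np.float64(0.1610695382369045))
far fixed yaw [546.37418224 230.94323722] 0.16235724074920055
[210.1, 170.6, 333.0, 351.1] 0.94
135 (np.float64(547.1741934939879), np.float64(229.1776999683758), np.float64(2.887764091025226), np.float64(0.039352921756355186))
138 (np.float64(547.76219431821), np.float64(230.72571529367053), np.float64(2.8986443267721547), np.float64(0.055195155067997104))
141 (np.float64(547.9166806298006), np.float64(231.39935722390408), np.float64(2.9036820372675693), np.float64(0.08478610351379001))
```

```bash

python3 -m crank '[{"x":0.1,"y":0.13,"z":2,"spin":0},{"x":0,"y":0,"z":3,"spin":0},{"x":0,"y":0,"z":3,"spin":0},{"x":0,"y":0,"z":2.5,"spin":0},{"x":0,"y":0,"z":0.5,"spin":0}]'
python3 -m crank '[{"x":0,"y":0,"z":0,"spin":0},{"x":0,"y":0,"z":0,"spin":0},{"x":0,"y":0,"z":0,"spin":0}]'
python3 -m crank '[{"x":0,"y":0,"z":0.3,"spin":0},{"x":0,"y":0,"z":0,"spin":0},{"x":0,"y":0,"z":0,"spin":0}]'
python3 - <<'E'
from h import *
togo(544,233.5,101,1.316)
cv2.imwrite('pics/w15.png',vision.get_image('wrist')); crop(vision.get_image('scene'),(320,150,510,300),4,'pics/s15.png')
E
```

```text
clock: 16.2
eef_pos: [543.1, 234.5, 104.6]
tool_rot: [-3.137, 0.004, 1.318]
force: [-0.9, -0.9, -3.7]
width: 9.1
clock: 16.5
eef_pos: [546.1, 236.7, 109.0]
tool_rot: [3.139, -0.002, 1.318]
force: [0.6, 0.8, -4.5]
width: 9.0
clock: 16.8
eef_pos: [545.0, 236.2, 104.6]
tool_rot: [3.141, -0.0, 1.319]
force: [-0.1, -0.1, -4.7]
width: 9.1
cm tool [-0.29 -0.03  0.36] spin 0.003 | pos [545.  236.2 104.6] rpy [ 3.141 -0.     1.319] F [-0.1 -0.1 -4.7] w 9.1 t 16.8
```

View pics/s15.png

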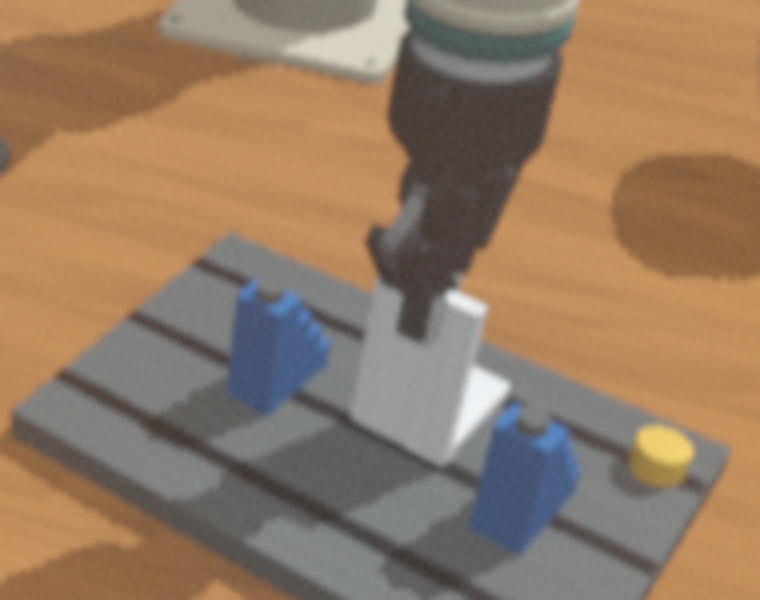

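```bash

python3 -m crank '[{"x":-0.2,"y":0.05,"z":0.2,"spin":0},{"x":0,"y":0,"z":0.1,"spin":0},{"x":0,"y":0,"z":0,"spin":0},{"x":0,"y":0,"z":0,"spin":0}]'
python3 -m crank '[{"x":0,"y":0,"z":0.1,"spin":0},{"x":0,"y":0,"z":0,"spin":0},{"x":0,"y":0,"z":0,"spin":0}]'
python3 - <<'E'
from h import *
togo(545.3,233.8,101,1.316)
E
```

```text
clock: 17.3
eef_pos: [545.0, 234.2, 101.3]
tool_rot: [-3.142, -0.0, 1.319]
force: [-0.2, -0.3, -3.8]
width: 9.5
clock: 17.6
eef_pos: [545.1, 234.1, 101.1]
tool_rot: [3.141, -0.0, 1.319]
force: [-1.6, -2.0, 5.4]
width: 9.2
cm tool [-0.03  0.03  0.01] spin 0.003 | pos [545.1 234.1 101.1] rpy [ 3.141 -0.     1.319] F [-1.6 -2.   5.4] w 9.2 t 17.6
```

Contact with the plate at the expected height. I'll release and retract.

```bash

python3 -m crank '[{"x":0,"y":0,"z":0,"spin":0},{"x":0,"y":0,"z":0,"spin":0},{"x":0,"y":0,"z":0,"spin":0}]' 45
python3 -m crank '[{"x":0,"y":0,"z":-2,"spin":0},{"x":0,"y":0,"z":-3,"spin":0},{"x":0,"y":0,"z":-4,"spin":0},{"x":0,"y":0,"z":-3,"spin":0},{"x":0,"y":0,"z":0,"spin":0}]'
python3 -m crank '[{"x":-4.5,"y":0,"z":-1,"spin":0},{"x":-4.5,"y":0,"z":-1,"spin":0},{"x":-3,"y":0,"z":0,"spin":0},{"x":0,"y":0,"z":0,"spin":0},{"x":0,"y":0,"z":0,"spin":0}]'
python3 - <<'E'
from h import *
for n in('wrist','scene','top'):
    im=vision.get_image(n); C=cam(n); cv2.imwrite(f'pics/{n}16.png',im)
    for r in vision.regions_of('bracket_center',n):
        f=fit([(r['mask'],C)],(549,232,2.887),1,22)
        if f[3]<.6: print(n,r['extent'],np.round(f,3),'leg',np.round([f[0]+5*np.cos(f[2]),f[1]+5*np.sin(f[2])],1))
im=cv2.imread('pics/wrist16.png');C=cam('wrist');h=bmask('w',im,C,(200,20,420,330)); print('blocks wrist',fit_blocks([(h,C)],(544,233.5,-.255,25)))
E
```

```text
clock: 17.9
eef_pos: [545.2, 234.5, 100.3]
tool_rot: [3.141, -0.001, 1.319]
force: [0.7, -0.3, 0.2]
width: 38.2
clock: 18.4
eef_pos: [547.7, 235.9, 224.9]
tool_rot: [3.135, -0.006, 1.319]
force: [0.3, -0.2, -0.1]
width: 38.5
clock: 18.9
eef_pos: [514.9, 117.5, 239.9]
tool_rot: [-3.141, -0.0, 1.317]
force: [-1.2, 1.4, 0.5]
width: 38.4
wrist [243.3, 0.2, 326.3, 92.7] [5.49026e+02 2.32346e+02 2.89100e+00 2.20000e-02] leg [544.2 233.6]
scene [408.9, 217.3, 447.1, 267.4] [5.49530e+02 2.33016e+02 2.90400e+00 3.70000e-02] leg [544.7 234.2]
blocks wrist (np.float64(544.7096665979283), np.float64(232.92599512917428), np.float64(-0.2665529790510331), np.float64(22.804225912542343), np.float64(0.1553322166387493))
```

View pics/wrist16.png

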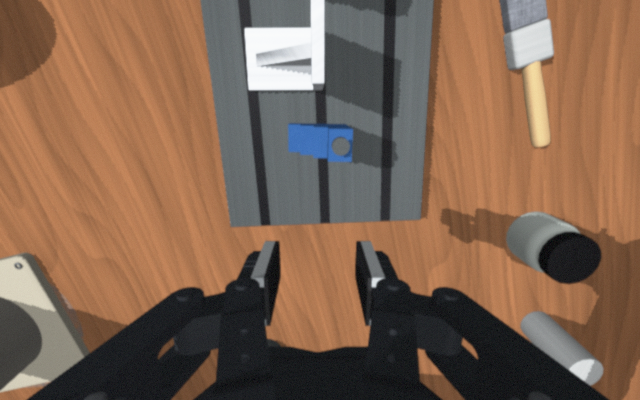

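View pics/scene16.png

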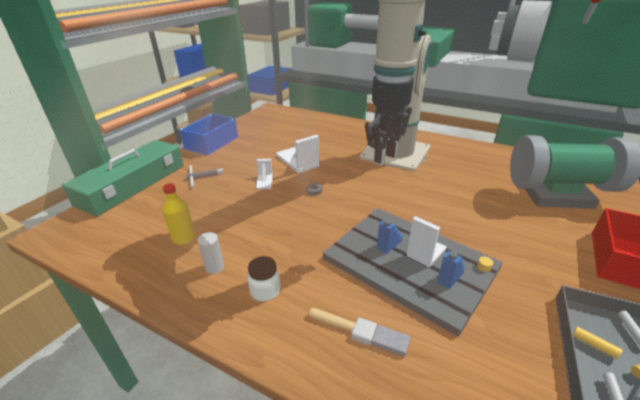

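```bash
python3 -c "
from cell import ctrl
print(ctrl.finish_job(), ctrl.read_state()['clock'])"
```

```text
the job is handed in; nothing more can be done
the job is handed in; nothing more can be done
```

The middle-sized bracket now stands on its short leg on the slotted plate, midway between the two blue blocks. I handed the job in at about 19 s of the 64 s allowed.

**What I did:** I tipped it up by pushing the inside of its short leg with the fingers straddling the web, and it stood on the bench by itself. I then gripped the upright leg across its 10 mm thickness, carried it over and released it on the plate. The foot points toward the robot.

**Last checks:**

| | Measured position of the upright leg's centre | Measured `between` |
|---|---|---|
| x, y (mm) | 544.2, 233.6 (wrist); 544.7, 234.2 (scene) | about 544.3, 233.3 |
| yaw (rad) | foot 2.891 (wrist); 2.904 (scene) | 2.875 to 2.901 across the cameras |

- **Alignment:** the centre is within about 1 mm and the yaw within about 0.03 rad. The camera estimates of `between` differed by 2–3 mm, so I averaged them by eye.
- **Missed check:** the last top view gave no usable fit of the bracket, so it confirms nothing.
- **Other things:** in the last scene picture the other two brackets and the bystanders look to be where they were. I judged that by eye and did not re-measure each one.
- **Forces:** no force reading went above about 7 N.

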